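# Zero the thickness gauge on its sample block

## Task

One of the two bench thickness gauges has a wooden sample block on its anvil, under the plunger. Turn the knob on top of that gauge until its pointer stands on the zero mark of the dial, then let go. Leave the sample block where it is and do not turn the knob of the other, empty gauge.

Things in the scene. Friction and masses are not known exactly. Their poses are not given: they have to be found in the camera images.
- loaded_knob (a joint): Angle of the zeroing knob and pointer on the gauge with the block. 0 = pointer on the zero mark, positive = counterclockwise of it from above; starts at 0.5 to 1.3 rad, range -2.6 to 2.6, light friction (0.06 N m), stays where left. Zero mark: the one thick black bar at the rim of the round white dial (case 104 mm across, faces up), with a black lug outside it, opposite the anvil.
- loaded_knob_grip (a point): On that knob's vertical axis, 124 mm above the bench. Knob: brass upright bar 44 mm long, 18 wide, flat sides from 106 to 136 mm above the bench, on a 26 mm round hub; pinch across the 18 mm. The point's x runs along the bar to the pointer's tip, z up. Pointer: flat black hand, 39 mm from axis to tip, 2 mm above the dial face, which is 100 mm above the bench.
- work_block: Sample: plain wooden offcut 45 x 75 x 38 mm, loose on the gauge's anvil (16 mm above the bench), about 100 mm from the knob's axis. Origin at the centre of its underside, 75 mm along its y, z up. The gauge is grey and fixed: foot 205 x 90 x 14 mm, column under the dial, and below the dial (66 to 96 mm high) an arm with a plunger over the anvil.
- spare_knob_tip (a point): Tip of the pointer of the other, equal gauge, also fixed, which has no block under its plunger; 39 mm from that knob's axis and 102 mm above the bench. It must stay where it is.

How it is judged:
By the outcome, as a careful person would: the job done as asked, in the order asked, and still so for the second after the job is handed in, with the robot touching nothing.
It also fails if it takes over 29 s, if anything falls off the work surface, if the arm or the gripper's body presses on something with over 40 N, if the wrist force passes 120 N, or if a joint passes its speed limit or range.

## Robot

A 6-joint arm with a two-finger parallel gripper is mounted at the origin on a cart in front of the work surface, level with it; the furniture and walls round the work are solid. World frame = base frame: x ahead of the robot, y to its left, z up, the work surface at z = 0. Lengths are in m, angles in degrees, forces in N, time in s.
With the tool pointing down it reaches from about 0.35 to 0.775 m from the base axis. Payload 7.3 kg.
Tool frame: the origin (TCP) lies at the very end of the fingers, on their centre line; the grasp point (between the pads) lies env.tcp_to_grasp behind it (env.tcp_to_grasp is the distance from the TCP to the grasp point, in m); z points along the fingers, y is the direction in which the jaws open and shut (so a half turn about z gives the same grasp; the last joint's range is limited). The gripper opens to 92 mm and grips with 3 to 60 N. Pads are 19 mm wide; open, the fingers measure 130 mm over their backs; the gripper's body (75 mm by 190 mm) begins 47 mm behind the grasp point.
Start: joints at [-72.823, 19.595, 87.324, -0, 73.075, -8.365], TCP at [0.226, -0.474, 0.227] pointing down, gripper open.
Joint ranges: [-145.02, 145.02], [-44.19, 115.74], [2.07, 154.8], [-57.11, 237.11], [16.16, 152.29], [-177.93, 177.93]. Speed limits (degrees/s): [147.25, 147.25, 180, 180, 180, 180].

## Interface

Orientations are given as [roll, pitch, yaw] about the fixed x, y, z axes, in that order (R = Rz(yaw) Ry(pitch) Rx(roll)).
In Python, from plant import env, optics, ticket gives the robot as it stands. The module is installed in compiled form; this text tells all that it offers.
- The arm moves only by the tool drive_tool, never from a script. Its argument "plan" is one flat list of numbers, 7 for each row, row after row: the shift along the tool's x, y, z in m, then the turn, a rotation vector about the tool's x, y, z in degrees, then the opening, from -1 (shut) to 1 (fully open). In form: [x, y, z, ax, ay, az, fingers, x, y, z, ax, ay, az, fingers, ...]. A call has 1 to 20 rows; each row is the pose to reach, as a shift and turn from the pose commanded when the call began, along the tool's axes at that moment; what a row does not reach only later rows make up. A row lasts 1/10 s, in which the tool goes at most 50 mm and 8.59 degrees, less where a joint would pass 70% of its speed; a pose out of reach is approached as far as the arm can. A call with a gripper value outside its range is refused whole. The fingers move at their own pace and stop on an object; "squeeze" is the grip in N (left out, the last holds). Time passes only in rows, so rows that repeat a pose let the fingers close. It gives the time, the measured TCP pose, the force and the opening at its end, in the units of the state.
- env.observe(): the state, without advancing time (a new reading comes with each control period).
- optics.snapshot(name): name is "scene" or "top" or "wrist"; returns a dict with "pixels" (480x640x3 uint8, blue, green, red), "range_z" (480x640 float32, m along the optical axis (not along the pixel's ray), 0 where there is no reading), "fx", "fy", "cx", "cy" (pixels), "extrinsics" (4x4, takes a point from camera to world coordinates). Camera axes: x right, y up, looking along -z (the intrinsics and any distortion apply to the point x, -y, -z); pixel columns grow to the right and rows downward; lengths in m; the calibration is good to about 2 mm. A picture is of the moment at which its call begins.
- ticket.hand_in(): hands the job in, once; it reports no verdict.
The state is a dict: "clock": time; "joint_pos": joint angles; "qd": joint speeds; "joint_efforts": joint torques, N m; "tool_pos": TCP position; "tcp_rot": TCP orientation; "wrist_force": force on the tool from outside, world axes, zero at the start; "ft_torque": the same for the moment, N m; "width": finger opening in m.
Only numpy, scipy, OpenCV 4.12 (cv2) and the standard library are available. Lean on these libraries where they do the work, as an engineer would, in place of code of your own. Each camera call takes 0.05 s, during which the arm holds its last target.

## Working session

There is one attempt and no reset: what is moved stays moved. The work goes in short steps, Python scripts to look and compute and a tool call to move; the robot and the scene stay as the last step left them, time stands still between calls to the robot, and variables do not carry over. Pictures are saved under pics/ and viewed, and the job is handed in when it is done.

Besides the shell and the picture viewer there is one more tool, called after "Request:" by a JSON object that holds its "fn" and its "kwargs". drive_tool: Moves the arm, as the interface text tells. Its arguments: {"type":"object","properties":{"plan":{"type":"array","items":{"type":"number"}},"squeeze":{"type":"number"}},"required":["plan"]}

```bash
mkdir -p pics; python3 - <<'E'
from plant import env, optics, ticket
import cv2,numpy as np
s=env.observe()
for k,v in s.items(): print(k,np.round(v,4))
print(env.tcp_to_grasp)
for n in("scene","top"):
    d=optics.snapshot(n); cv2.imwrite(f"pics/{n}0.png",d["pixels"]); np.savez(f"{n}0.npz",**d)
    print(n,d["fx"],d["fy"],d["cx"],d["cy"],d.keys()); print(d["extrinsics"].round(4))
E
```

```text
clock 0.0
joint_pos [-7.28245e+01  1.96372e+01  8.73762e+01  4.00000e-04  7.30768e+01
 -8.36400e+00]
qd [ 0.1109  0.1027 -0.0151 -0.0947 -0.0363  0.0089]
joint_efforts [ 2.00000e-04 -4.31239e+01 -2.44224e+01  7.15000e-02  5.59000e-02
 -1.00000e-04]
tool_pos [ 0.2263 -0.4733  0.226 ]
tcp_rot [-1.799109e+02 -1.350000e-02  2.553930e+01]
wrist_force [ 0.152  -0.0629 -0.45  ]
ft_torque [ 0.0183 -0.0161 -0.0613]
width 0.0922
0.0188
scene 444.32519238847004 444.32519238847004 328.0726296448611 243.9936450572437 dict_keys(['pixels', 'range_z', 'fx', 'fy', 'cx', 'cy', 'extrinsics'])
[[-0.8689  0.385  -0.311   0.2738]
 [-0.4947 -0.6576  0.5682  0.447 ]
 [ 0.0143  0.6476  0.7619  0.7373]
 [ 0.      0.      0.      1.    ]]
top 614.9725775971586 614.9725775971586 317.7963178887429 238.63990929837803 dict_keys(['pixels', 'range_z', 'fx', 'fy', 'cx', 'cy', 'extrinsics'])
[[-0.3873  0.8903 -0.2395  0.2391]
 [-0.9219 -0.3734  0.1029  0.0908]
 [ 0.0022  0.2607  0.9654  1.34  ]
 [ 0.      0.      0.      1.    ]]
```

View pics/scene0.png

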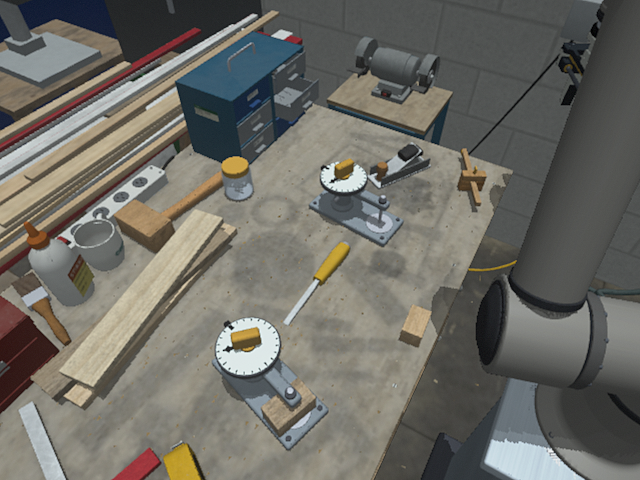

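View pics/top0.png

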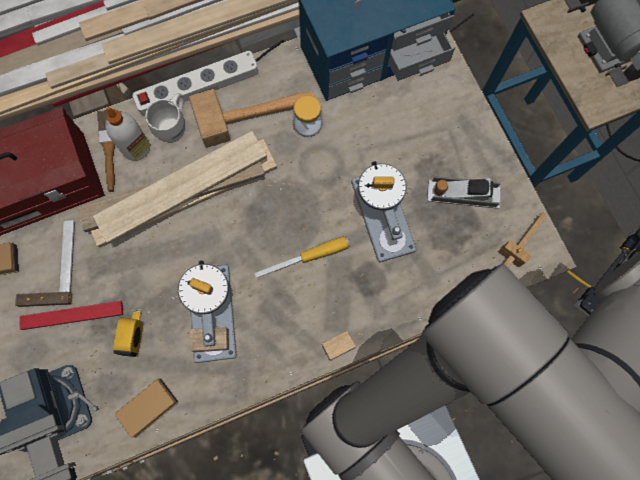

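The loaded gauge is at about (204,288) in the top view and (247,347) in the scene view. The spare is at top (382,187). I'll zoom in on the loaded dial.

```bash
cat > h.py <<'E'
import numpy as np,cv2
def load(n): return dict(np.load(n))
def ray(d,u,v,z):
    E=d["extrinsics"]; r=E[:3,:3]@np.array([(u-d["cx"])/d["fx"],-(v-d["cy"])/d["fy"],-1.])
    o=E[:3,3]; return o+r*(z-o[2])/r[2]
def proj(d,p):
    E=d["extrinsics"]; c=E[:3,:3].T@(np.array(p)-E[:3,3]); return np.array([d["cx"]-d["fx"]*c[0]/c[2], d["cy"]+d["fy"]*c[1]/c[2]])
def rectify(d,c,z,half=0.07,n=560):
    # metric top-down view of plane z: image x = world x, image y(up) = world y
    W=[[c[0]-half,c[1]+half],[c[0]+half,c[1]+half],[c[0]+half,c[1]-half],[c[0]-half,c[1]-half]]
    src=np.float32([proj(d,[*w,z]) for w in W]); dst=np.float32([[0,0],[n,0],[n,n],[0,n]])
    return cv2.warpPerspective(d["pixels"],cv2.getPerspectiveTransform(src,dst),(n,n),flags=cv2.INTER_CUBIC)
E
python3 - <<'E'
from h import *
for n,uv in(("top0",(204,288)),("scene0",(247,347))):
    d=load(n+".npz"); u,v=uv
    p=d["pixels"]; hs=cv2.cvtColor(p,cv2.COLOR_BGR2HSV)
    m=((hs[...,1]<40)&(hs[...,2]>200)).astype(np.uint8)
    k=np.zeros_like(m); cv2.circle(k,uv,45,1,-1); m*=k
    cs,_=cv2.findContours(cv2.morphologyEx(m,cv2.MORPH_CLOSE,np.ones((3,3))),0,1); c=cv2.convexHull(max(cs,key=cv2.contourArea))
    P=np.array([ray(d,*q[0],0.1)[:2] for q in c]); (a,r)=cv2.minEnclosingCircle(P.astype(np.float32)*1000)
    A=np.c_[2*P,np.ones(len(P))]; s=np.linalg.lstsq(A,(P**2).sum(1),rcond=None)[0]
    print(n,a,r,s[:2],np.sqrt(s[2]+s[0]**2+s[1]**2))
c=s[:2]
a=[rectify(load(n+".npz"),c,0.1,n=390) for n in("top0","scene0")]
print(c); cv2.imwrite("pics/rect.png",np.hstack(a))
E
```

```text
top0 (541.8743896484375, 216.40492248535156) 48.74305725097656 [0.54202282 0.21632407] 0.048297612137721005
scene0 (540.7640991210938, 216.449951171875) 49.1378288269043 [0.54071675 0.21651274] 0.048778410245163994
[0.54071675 0.21651274]
```

View pics/rect.png

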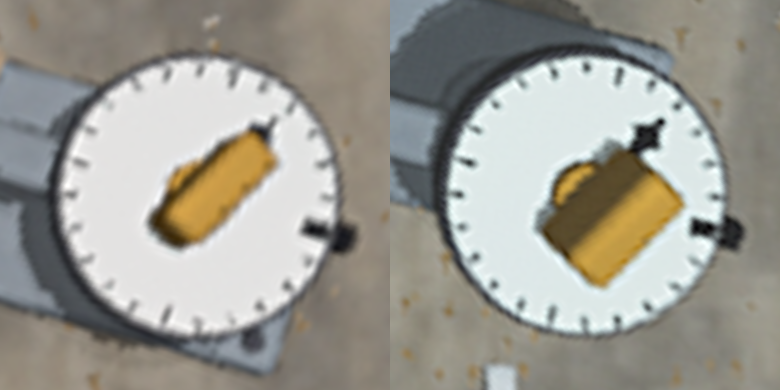

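The two views agree on the dial centre, about (0.5413, 0.2164). The pointer is at about 45° and the zero mark at about -16°, so the knob sits near +61°. Next I'll compute the move to a hover pose and check for obstacles along the way.

```bash
cat >> h.py <<'E'
from scipy.spatial.transform import Rotation as R
def delta(s,p,yaw):
    R0=R.from_euler("xyz",s["tcp_rot"],degrees=True); 
    T=R.from_euler("xyz",[180,0,yaw],degrees=True)
    return (R0.inv().apply(np.array(p)-s["tool_pos"])).round(4),(R0.inv()*T).as_rotvec(degrees=True).round(2)
E
python3 - <<'E'
from h import *
from plant import env
s=env.observe()
print(delta(s,[.5413,.2164,.2],45))
d=load("top0.npz"); print("spare",ray(d,382,187,.1))
# max heights near the path and gauge
E=d["extrinsics"]; z=d["range_z"]; v,u=np.mgrid[:480,:640]
P=np.stack([(u-d["cx"])/d["fx"]*z,-(v-d["cy"])/d["fy"]*z,-z],-1)@E[:3,:3].T+E[:3,3]
def mx(c,r): 
    m=(np.hypot(P[...,0]-c[0],P[...,1]-c[1])<r)&(z>0)&(P[...,2]<.4); q=P[m]; i=np.argsort(q[:,2])[-3:]; print(c,q[i].round(3))
mx([.445,.244],.03); mx([.5413,.2164],.03); mx([.5413,.2164],.15)
for t in np.linspace(.3,1,6): mx(np.array([.226,-.474])*(1-t)+t*np.array([.5413,.2164]),.12)
E
```

```text
(array([ 0.5816, -0.4865,  0.0269]), array([ -0.08,  -0.03, -19.46]))
spare [ 0.5990322  -0.21223094  0.1       ]
[0.445, 0.244] [[0.442 0.241 0.099]
 [0.443 0.245 0.1  ]
 [0.443 0.243 0.1  ]]
[0.5413, 0.2164] [[0.539 0.219 0.139]
 [0.547 0.216 0.139]
 [0.549 0.222 0.14 ]]
[0.5413, 0.2164] [[0.539 0.219 0.139]
 [0.547 0.216 0.139]
 [0.549 0.222 0.14 ]]
[ 0.32059 -0.26688] [[ 0.413 -0.221  0.007]
 [ 0.367 -0.262  0.007]
 [ 0.39  -0.315  0.009]]
[ 0.364732 -0.170224] [[ 0.481 -0.187  0.02 ]
 [ 0.462 -0.232  0.02 ]
 [ 0.477 -0.163  0.024]]
[ 0.408874 -0.073568] [[ 0.352 -0.01   0.044]
 [ 0.32   0.006  0.044]
 [ 0.338 -0.011  0.045]]
[0.453016 0.023088] [[ 0.341 -0.003  0.043]
 [ 0.34  -0.007  0.043]
 [ 0.352 -0.01   0.044]]
[0.497158 0.119744] [[0.539 0.219 0.139]
 [0.547 0.216 0.139]
 [0.549 0.222 0.14 ]]
[0.5413 0.2164] [[0.539 0.219 0.139]
 [0.547 0.216 0.139]
 [0.549 0.222 0.14 ]]
```

Request:
{"fn": "drive_tool", "kwargs": {"plan": [0.582, -0.4865, 0.0, 0, 0, -19.5, 1, 0.582, -0.4865, 0.0, 0, 0, -19.5, 1, 0.582, -0.4865, 0.0, 0, 0, -19.5, 1, 0.582, -0.4865, 0.0, 0, 0, -19.5, 1, 0.582, -0.4865, 0.0, 0, 0, -19.5, 1, 0.582, -0.4865, 0.0, 0, 0, -19.5, 1, 0.582, -0.4865, 0.0, 0, 0, -19.5, 1, 0.582, -0.4865, 0.0, 0, 0, -19.5, 1, 0.582, -0.4865, 0.0, 0, 0, -19.5, 1, 0.582, -0.4865, 0.0, 0, 0, -19.5, 1, 0.582, -0.4865, 0.0, 0, 0, -19.5, 1, 0.582, -0.4865, 0.0, 0, 0, -19.5, 1, 0.582, -0.4865, 0.0, 0, 0, -19.5, 1, 0.582, -0.4865, 0.0, 0, 0, -19.5, 1, 0.582, -0.4865, 0.0, 0, 0, -19.5, 1, 0.582, -0.4865, 0.0, 0, 0, -19.5, 1, 0.582, -0.4865, 0.0, 0, 0, -19.5, 1, 0.582, -0.4865, 0.0, 0, 0, -19.5, 1, 0.582, -0.4865, 0.0, 0, 0, -19.5, 1]}}

```text
clock: 2.0
tool_pos: [0.5414, 0.2148, 0.2268]
tcp_rot: [180.0, 0.0, 45.0]
wrist_force: [-0.6, -1.2, 0.3]
width: 0.0916
```

```bash
python3 - <<'E'
from h import *
from plant import env,optics
d=optics.snapshot("wrist"); np.savez("wrist1.npz",**d)
s=env.observe(); print(s["tool_pos"],s["tcp_rot"],s["clock"]); print(d["extrinsics"].round(3))
cv2.imwrite("pics/w1.png",np.hstack([cv2.resize(d["pixels"],(400,300)),cv2.resize(rectify(d,[.5413,.2164],.1,n=300),(300,300))]))
E
```

```text
[0.54152474 0.2147723  0.22697884] [1.79986280e+02 1.25131870e-02 4.49413948e+01] 2.05
[[ 0.706  0.683  0.188  0.592]
 [-0.708  0.68   0.188  0.267]
 [ 0.001 -0.266  0.964  0.385]
 [ 0.     0.     0.     1.   ]]
```

View pics/w1.png

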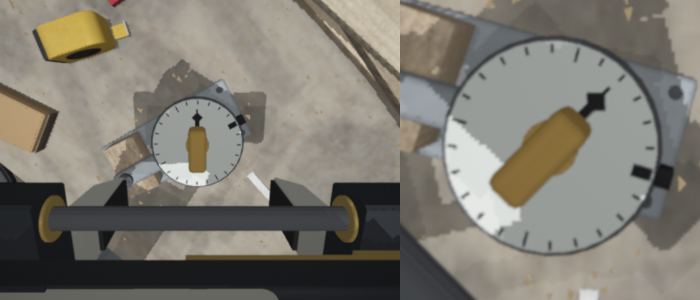

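The wrist view shows the whole loaded dial, with its centre at (197,141) in the picture. The knob and pointer are lined up with the jaws, and the thick bar and lug are at (238,124). I'll measure them exactly here.

```bash
cat >> h.py <<'E'
def dial(d,g,show=None):
    n=700; half=.07; sc=n/(2*half)
    out={}
    im=rectify(d,g,.1,half,n); gr=cv2.cvtColor(im,cv2.COLOR_BGR2GRAY); hs=cv2.cvtColor(im,cv2.COLOR_BGR2HSV)
    m=((gr>115)&(hs[...,1]<45)).astype(np.uint8); k=np.zeros_like(m); cv2.circle(k,(n//2,n//2),int(.056*sc),1,-1); m*=k
    m=cv2.morphologyEx(m,cv2.MORPH_OPEN,np.ones((9,9)))
    cs,_=cv2.findContours(m,0,1); h=cv2.convexHull(max(cs,key=cv2.contourArea)); (cx,cy),ax,_=cv2.fitEllipse(h)
    c=np.array([g[0]+(cx-n/2)/sc,g[1]-(cy-n/2)/sc]); out["c"]=c; out["diam_mm"]=np.array(ax)/sc*1000
    for name,z,lo,hi,mina in(("bar",.1,.040,.0475,60),("ptr",.102,.027,.0385,60)):
        im2=rectify(d,c,z,half,n); gr=cv2.cvtColor(im2,cv2.COLOR_BGR2GRAY)
        v,u=np.mgrid[:n,:n]; X=(u+.5-n/2)/sc; Y=-(v+.5-n/2)/sc; r=np.hypot(X,Y)
        mm=((gr<70)&(r>lo)&(r<hi)).astype(np.uint8); N,L,st,ce=cv2.connectedComponentsWithStats(mm)
        out[name]=[(st[i,4],round(float(np.degrees(np.arctan2(Y[L==i].mean(),X[L==i].mean()))),2)) for i in range(1,N) if st[i,4]>mina]
    if show: cv2.imwrite(show,cv2.resize(im,(560,560)))
    return out
E
python3 - <<'E'
from h import *
d=load("wrist1.npz"); print(dial(d,[.5413,.2164],"pics/w1r.png"))
print(dial(load("top0.npz"),[.5413,.2164]),dial(load("scene0.npz"),[.5413,.2164]))
E
```

```text
{'c': array([0.53951266, 0.2140263 ]), 'diam_mm': array([106.23953857, 108.43843994]), 'bar': [(np.int32(797), -10.12)], 'ptr': [(np.int32(1697), 47.33)]}
{'c': array([0.54500176, 0.21522946]), 'diam_mm': array([105.45272217, 106.8894043 ]), 'bar': [(np.int32(394), -16.11)], 'ptr': [(np.int32(357), 51.09), (np.int32(149), -16.99)]} {'c': array([0.54370229, 0.21532171]), 'diam_mm': array([105.64790039, 110.95981445]), 'bar': [(np.int32(464), -15.09)], 'ptr': [(np.int32(1198), 51.01), (np.int32(278), -14.75)]}
```

View pics/w1r.png

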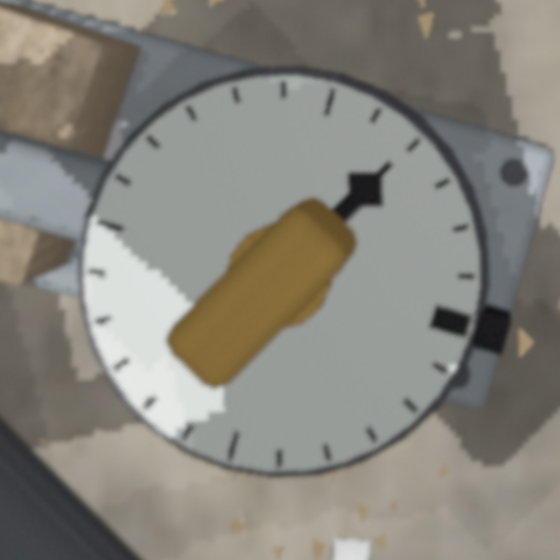

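```bash
cat >> h.py <<'E'
def dial2(d,g,th=115):
    n=700; half=.07; sc=n/(2*half)
    im=rectify(d,g,.1,half,n); gr=cv2.cvtColor(im,cv2.COLOR_BGR2GRAY)
    m=(gr>th).astype(np.uint8); N,L=cv2.connectedComponents(m,connectivity=4)
    # component holding most of ring 25..38 mm
    v,u=np.mgrid[:n,:n]; X=(u+.5-n/2)/sc; Y=-(v+.5-n/2)/sc; r=np.hypot(X,Y)
    i=np.bincount(L[(r>.03)&(r<.037)&(m>0)]).argmax(); m=((L==i)).astype(np.uint8)
    cs,_=cv2.findContours(m,0,1); h=cv2.convexHull(max(cs,key=cv2.contourArea)); (cx,cy),ax,_=cv2.fitEllipse(h)
    c=np.array([g[0]+(cx-n/2)/sc,g[1]-(cy-n/2)/sc]); out=dict(c=c.round(4),diam=(np.array(ax)/sc*1000).round(1))
    for name,z,lo,hi in(("bar",.1,.0395,.047),("ptr",.102,.026,.0385),("tip",.102,.034,.0395)):
        gr=cv2.cvtColor(rectify(d,c,z,half,n),cv2.COLOR_BGR2GRAY)
        mm=((gr<75)&(r>lo)&(r<hi)).astype(np.uint8); N,L,st,ce=cv2.connectedComponentsWithStats(mm)
        out[name]=[(int(st[i,4]),round(float(np.degrees(np.arctan2(Y[L==i].mean(),X[L==i].mean()))),2)) for i in range(1,N) if st[i,4]>60]
    return out
E
python3 - <<'E'
from h import *
for n in("wrist1","top0","scene0"):
  for th in (110,130): print(n,dial2(load(n+".npz"),[.5413,.2164],th))
E
```

```text
wrist1 {'c': array([0.5419, 0.1991]), 'diam': array([126.1, 165.9]), 'bar': [(1310, 62.84), (957, 9.26), (814, -10.37)], 'ptr': [(268, 66.16)], 'tip': [(379, 65.92), (78, 10.65)]}
wrist1 {'c': array([0.5471, 0.1909]), 'diam': array([129.5, 154.4]), 'bar': [(609, 75.97), (603, 21.22), (970, 10.87)], 'ptr': [(258, 24.49), (343, -4.59)], 'tip': [(421, 24.38), (356, -1.52)]}Traceback (most recent call last):
  File "<stdin>", line 3, in <module>
  File "h.py", line 40, in dial2
    cs,_=cv2.findContours(m,0,1); h=cv2.convexHull(max(cs,key=cv2.contourArea)); (cx,cy),ax,_=cv2.fitEllipse(h)
                                                                                              ~~~~~~~~~~~~~~^^^
cv2.error: OpenCV(4.12.0) /io/opencv/modules/imgproc/src/shapedescr.cpp:361: error: (-201:Incorrect size of input array) There should be at least 5 points to fit the ellipse in function 'fitEllipseNoDirect'
```

```bash
cat >> h.py <<'E'
from scipy.optimize import least_squares
def dial3(d,g,rim=True,c=None):
    n=1120; half=.07; sc=n/(2*half); g=np.array(g,float); out={}
    v,u=np.mgrid[:n,:n]; X=(u+.5-n/2)/sc; Y=-(v+.5-n/2)/sc; r=np.hypot(X,Y)
    if c is None:
        gr=cv2.cvtColor(rectify(d,g,.1,half,n),cv2.COLOR_BGR2GRAY)
        pol=cv2.warpPolar(gr,(560,720),(n/2,n/2),n/2,cv2.WARP_POLAR_LINEAR); k=n/2/560/sc
        lo,hi=int(.0465/k),int(.056/k); G=cv2.Sobel(pol,cv2.CV_32F,1,0,ksize=5)
        j=G[:,lo:hi].argmin(1)+lo; a=np.radians(np.arange(720)/2); P=np.c_[j*k*np.cos(a),-j*k*np.sin(a)]
        f=least_squares(lambda q:np.hypot(P[:,0]-q[0],P[:,1]-q[1])-q[2],[0,0,.051],loss="soft_l1",f_scale=.0005)
        c=g+f.x[:2]; out["r_mm"]=round(f.x[2]*1000,2)
    out["c"]=c.round(4)
    for name,z,lo,hi in(("bar",.1,.0395,.047),("ptr",.102,.028,.0385),("tip",.102,.034,.0395)):
        gr=cv2.cvtColor(rectify(d,c,z,half,n),cv2.COLOR_BGR2GRAY)
        mm=((gr<80)&(r>lo)&(r<hi)).astype(np.uint8); N,L,st,ce=cv2.connectedComponentsWithStats(mm)
        out[name]=[(int(st[i,4]),round(float(np.degrees(np.arctan2(Y[L==i].mean(),X[L==i].mean()))),2)) for i in range(1,N) if st[i,4]>150]
    return out
E
python3 - <<'E'
from h import *
for n in("wrist1","top0","scene0"):
  print(n,dial3(load(n+".npz"),[.5413,.2164]))
E
```

```text
wrist1 {'r_mm': np.float64(49.65), 'c': array([0.5417, 0.2181]), 'bar': [(2423, -15.94)], 'ptr': [(3276, 45.07)], 'tip': [(345, 45.19)]}
top0 {'r_mm': np.float64(49.58), 'c': array([0.5417, 0.216 ]), 'bar': [(1611, -15.92)], 'ptr': [(1206, 45.66)], 'tip': []}
scene0 {'r_mm': np.float64(49.67), 'c': array([0.5406, 0.2167]), 'bar': [(1942, -15.97)], 'ptr': [(3308, 45.15)], 'tip': [(529, 45.48)]}
```

All three views agree: bar at -15.94° and pointer at about 45.2°, so the turn needed is about 61.1° clockwise from above. Now I'll descend over the knob and pinch it gently.

Request:
{"fn": "drive_tool", "kwargs": {"plan": [0.0014, -0.0014, 0.03, 0, 0, 0, 1, 0.0014, -0.0014, 0.06, 0, 0, 0, 1, 0.0014, -0.0014, 0.085, 0, 0, 0, 1, 0.0014, -0.0014, 0.105, 0, 0, 0, 1, 0.0014, -0.0014, 0.118, 0, 0, 0, 1, 0.0014, -0.0014, 0.118, 0, 0, 0, 0, 0.0014, -0.0014, 0.118, 0, 0, 0, -0.3, 0.0014, -0.0014, 0.118, 0, 0, 0, -0.45], "squeeze": 12}}

```text
clock: 2.85
tool_pos: [0.5426, 0.2182, 0.1101]
tcp_rot: [179.9, -0.1, 45.0]
wrist_force: [-0.9, 0.3, 0.5]
width: 0.0721
```

```bash
python3 - <<'E'
from h import *
from plant import env,optics
s=env.observe(); print(s["tool_pos"],s["tcp_rot"],s["wrist_force"],s["width"])
d=optics.snapshot("wrist"); cv2.imwrite("pics/w2.png",d["pixels"])
E
```

```text
[0.54258067 0.21818101 0.11009357] [ 1.79923006e+02 -1.20223895e-01  4.50258954e+01] [-0.86756861  0.34079269  0.54603193] 0.07214737357041895
```

View pics/w2.png

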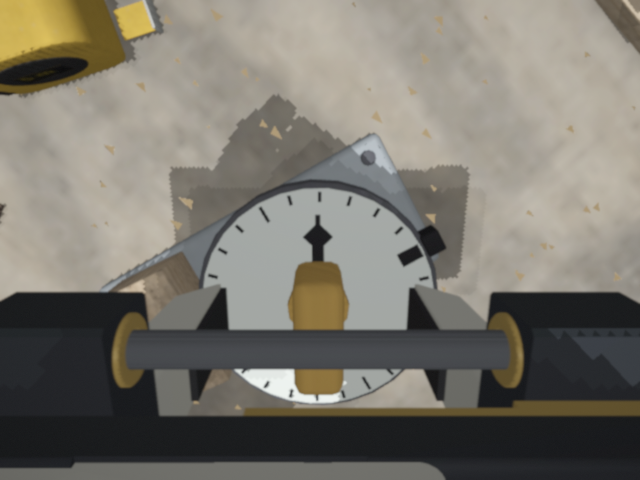

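The knob lies centred between the jaws, at column 318 between finger edges at about 220 and 415. Closing now.

Request:
{"fn": "drive_tool", "kwargs": {"plan": [-0.0008, 0, 0.001, 0, 0, 0, -0.6, -0.0008, 0, 0.001, 0, 0, 0, -0.8, -0.0008, 0, 0.001, 0, 0, 0, -1, -0.0008, 0, 0.001, 0, 0, 0, -1, -0.0008, 0, 0.001, 0, 0, 0, -1, -0.0008, 0, 0.001, 0, 0, 0, -1, -0.0008, 0, 0.001, 0, 0, 0, -1, -0.0008, 0, 0.001, 0, 0, 0, -1], "squeeze": 12}}

```text
clock: 3.7
tool_pos: [0.5418, 0.2171, 0.1078]
tcp_rot: [179.9, -0.0, 45.0]
wrist_force: [2.8, -4.1, -0.7]
width: 0.0181
```

Request:
{"fn": "drive_tool", "kwargs": {"plan": [0, 0, 0, 0, 0, 4, -1, 0, 0, 0, 0, 0, 10, -1, 0, 0, 0, 0, 0, 16, -1, 0, 0, 0, 0, 0, 22, -1, 0, 0, 0, 0, 0, 28, -1, 0, 0, 0, 0, 0, 34, -1, 0, 0, 0, 0, 0, 40, -1, 0, 0, 0, 0, 0, 46, -1, 0, 0, 0, 0, 0, 52, -1, 0, 0, 0, 0, 0, 57, -1, 0, 0, 0, 0, 0, 60, -1, 0, 0, 0, 0, 0, 61.1, -1, 0, 0, 0, 0, 0, 61.1, -1, 0, 0, 0, 0, 0, 61.1, -1, 0, 0, 0, 0, 0, 61.1, -1]}}

```text
clock: 5.2
tool_pos: [0.5418, 0.2169, 0.1077]
tcp_rot: [180.0, -0.1, -16.1]
wrist_force: [2.7, -4.2, -1.6]
width: 0.0179
```

```bash
python3 - <<'E'
from h import *
from plant import env,optics
s=env.observe(); print(s["tool_pos"],s["tcp_rot"],s["wrist_force"],s["ft_torque"],s["width"])
d=optics.snapshot("wrist"); cv2.imwrite("pics/w3.png",d["pixels"]); np.savez("wrist3.npz",**d)
print(dial3(d,[.5417,.2175],c=np.array([.5417,.2175])))
E
```

```text
[0.54182137 0.21685023 0.10773997] [ 1.79961854e+02 -7.67442549e-02 -1.60794506e+01] [ 2.67082671 -4.20593777 -1.62671454] [-0.63398303 -0.48737009 -0.06388126] 0.01785147577857571
{'c': array([0.5417, 0.2175]), 'bar': [(20413, 96.64), (407, 133.74), (1797, 142.7), (1903, -177.34), (2514, -14.81), (511, -167.77), (21284, -130.13)], 'ptr': [(17661, 88.59), (4578, 162.83), (3412, -14.81), (19073, -122.6)], 'tip': [(11438, 91.53), (1901, 138.3), (1769, -172.91), (409, -15.02), (12111, -125.33)]}
```

View pics/w3.png

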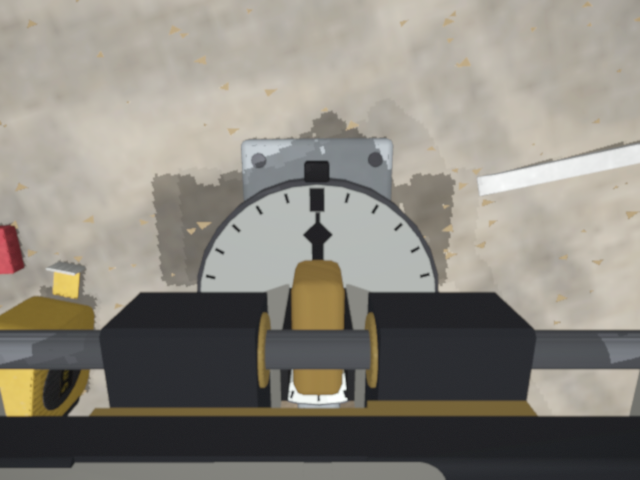

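The pointer tip (318,215) and the thick bar (317,198) line up; both measure -14.81° about the same centre. I'll release, let it settle and rise straight up.

Request:
{"fn": "drive_tool", "kwargs": {"plan": [0, 0, 0, 0, 0, 0, -0.5, 0, 0, 0, 0, 0, 0, -0.2, 0, 0, 0, 0, 0, 0, 0.2, 0, 0, 0, 0, 0, 0, 0.4, 0, 0, 0, 0, 0, 0, 0.4, 0, 0, 0, 0, 0, 0, 0.4, 0, 0, -0.01, 0, 0, 0, 0.4, 0, 0, -0.03, 0, 0, 0, 0.4, 0, 0, -0.06, 0, 0, 0, 0.4, 0, 0, -0.09, 0, 0, 0, 0.4, 0, 0, -0.12, 0, 0, 0, 0.4, 0, 0, -0.14, 0, 0, 0, 0.4, 0, 0, -0.14, 0, 0, 0, 0.4]}}

```text
clock: 6.55
tool_pos: [0.5426, 0.218, 0.2518]
tcp_rot: [-179.8, -0.4, -16.1]
wrist_force: [0.3, -0.6, -0.1]
width: 0.0641
```

```bash
python3 - <<'E'
from h import *
from plant import env,optics
s=env.observe(); print(s["clock"],s["tool_pos"],s["tcp_rot"],s["wrist_force"],s["width"])
d=optics.snapshot("wrist"); np.savez("wrist4.npz",**d); t=optics.snapshot("top")
print(dial3(d,[.5417,.2175]))
cv2.imwrite("pics/w4.png",np.hstack([cv2.resize(d["pixels"],(400,300)),cv2.resize(t["pixels"],(400,300))]))
for q in (load("top0.npz"),t): print("spare",dial3(q,[.599,-.2122]))
E
```

```text
6.55 [0.54259463 0.21804279 0.25184348] [-179.78946162   -0.36520849  -16.05438017] [ 0.32560421 -0.60717754 -0.11579775] 0.06408606446297135
{'r_mm': np.float64(49.65), 'c': array([0.5416, 0.2181]), 'bar': [(2329, -15.66)], 'ptr': [(3131, -16.04)], 'tip': [(392, -16.02)]}
spare {'r_mm': np.float64(49.57), 'c': array([ 0.602 , -0.2131]), 'bar': [(1521, -6.9)], 'ptr': [(2394, 66.27)], 'tip': []}
spare {'r_mm': np.float64(49.62), 'c': array([ 0.6021, -0.2131]), 'bar': [(1410, -6.84)], 'ptr': [(2223, 66.39)], 'tip': []}
```

View pics/w4.png

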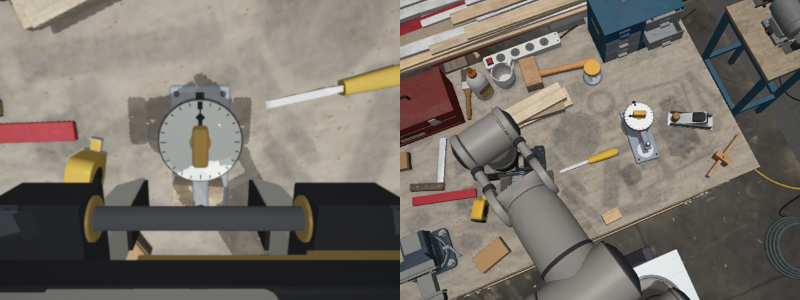

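The wrist view at (200,115) shows the pointer on the thick bar, 0.4° or less off. The block is still under the plunger, the spare pointer hasn't moved, and the gripper is clear.

```bash
python3 -c "
from plant import ticket; print(ticket.hand_in())"
```

```text
the job is handed in; nothing more can be done
None
```

I pinched the knob of the loaded gauge, turned it about 61° clockwise (seen from above) until the pointer stood on the zero mark, let go and rose clear. The job is handed in; the last clock reading before that was about 6.6 s of the 29 s allowed.

- **Pointer:** after release, the wrist camera put the pointer at -16.0° and the zero bar at -15.7°. That is about 0.3–0.4° apart, within what the measurement can resolve. While the knob was still gripped, both read the same angle.
- **Spare gauge:** its pointer read 66.3° before and 66.4° after, so it did not move.
- **Sample block:** it was still under the plunger in the last wrist picture. I did not measure its position again, but the gripper never came near it.
- **Forces:** the wrist force was at most about 5 N at the readings I took, and near zero after release.
- **Disagreement between views:** the cameras differed by up to 2 mm on where the dial centre is, which is within their stated calibration. No check failed.

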